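# Move warmed optical cells into the photometer

## Task

Slide the warming pan, with its cells standing in it, along the hot plate from the heating rings to the ring with the cross and centre it there, then stand every cell fully down in a well of the photometer, one to a well, clear faces in line with the light path. Once all are in, set the light hood squarely over the wells, flat on the deck, and then press the start button fully down. Once emptied, slide the pan back to the middle of the heating rings; never lift it off the plate, and leave the bottle, lens cap and specimen mount alone.

Things in the scene. Friction and masses are not known exactly. Their poses are not given: they have to be found in the camera images.
- hotplate: Fixed flat white laboratory hot plate, 350 (its x) x 190 (its y) x 30 mm high, with a dark level top. Origin at the centre of its underside.
- hot_mark: Heating place: three concentric pale rings painted on the hot plate's top. Origin at the rings' centre, on the plate's top surface. The two marks lie 156 mm apart along the plate's length; which end is which varies.
- rest_mark: Resting place: one pale ring of 154 mm diameter with a small cross at its centre, painted flat on the hot plate's top. Origin at the cross, on the plate's top surface.
- pan: Loose round aluminium pan, about 0.6 kg, 144 mm outside diameter, rim 18 mm high, floor 4 mm thick. Cross walls, tops 16 mm above the underside, part it into four quarters, where the cells stand. Origin at the centre of its underside; its x axis points from the handle's side to the opposite rim, z up.
- pan_handle (a point): Middle of the pan's straight black handle, a bar 85 mm long (along the pan's x), 16 mm wide, 20 mm high, sticking out level from the rim in the pan's -x direction. The point is at the bar's centre, 127 mm from the pan's centre and 26 mm above its underside.
- photometer: Fixed photometer, 200 (x) x 190 (y) mm; origin at the centre of its underside. Lamp housing (vents on top) at +y and detector housing at -y, 88 mm high, face each other over a 100 mm wide metal deck, top 42 mm above the bench. Light runs along its y axis. Along the deck's x midline three square wells, 25 mm wide with mouths bevelled out to 33 mm, 32 mm deep, 55 mm apart. A low step with the button adjoins at -x.
- hood_seat (a point): Centre of the deck's top surface, 42 mm above the bench, where the centre of the hood's underside belongs; axes as the photometer's.
- hood: Loose black light hood, a box open underneath, 175 (its x) x 68 (its y) mm outside, 48 mm high, walls 4 mm. On its top, in the middle, an aluminium grip bar 50 mm long (along x), 18 mm wide and 30 mm high, its top 78 mm above the hood's underside. 0.25 kg. Origin at the centre of the open underside, z up.
- start (a joint): Travel of the round green start button in m: 0 released, 0.006 fully pressed; it springs back. Fully down takes 5 N.
- start_top (a point): Centre of the start button's top face, which is 28 mm across; the button is pressed straight down.
- bottle: Closed bottle standing beyond the work, 56 mm diameter, 120 mm high. Not part of the job. Origin at the centre of its underside.
- lens_cap: Black lens cap lying beyond the work, 60 mm diameter, 10 mm thick. Not part of the job. Origin at the centre of its underside.
- mount: Small round black specimen mount, 38 mm diameter, 20 mm high, beyond the work. Not part of the job. Origin at the centre of its underside.
- well_0 (a point): Centre of the floor of the well at the -x end (nearest the button) of the row, 10 mm above the bench, 32 mm below the deck's top; axes as the photometer's.
- well_1 (a point): Centre of the floor of the well at the middle of the row, 10 mm above the bench, 32 mm below the deck's top; axes as the photometer's.
- well_2 (a point): Centre of the floor of the well at the +x end of the row, 10 mm above the bench, 32 mm below the deck's top; axes as the photometer's.
- cell_0: Loose upright optical cell, 22 x 22 x 70 mm, 50 g, may be absent. Its two opposite clear glass faces look along its own +x and -x; its +y and -y sides are opaque grey. Black cap with a thin pale rib across it that runs along x, from clear face to clear face. Origin at the centre of its underside, z up. It starts standing in a quarter of the pan, turned any way.
- cell_1: Loose upright optical cell, 22 x 22 x 70 mm, 50 g, may be absent. Its two opposite clear glass faces look along its own +x and -x; its +y and -y sides are opaque grey. Black cap with a thin pale rib across it that runs along x, from clear face to clear face. Origin at the centre of its underside, z up. It starts standing in a quarter of the pan, turned any way.
- cell_2: Loose upright optical cell, 22 x 22 x 70 mm, 50 g, may be absent. Its two opposite clear glass faces look along its own +x and -x; its +y and -y sides are opaque grey. Black cap with a thin pale rib across it that runs along x, from clear face to clear face. Origin at the centre of its underside, z up. It starts standing in a quarter of the pan, turned any way.
- cell_3: Loose upright optical cell, 22 x 22 x 70 mm, 50 g, may be absent. Its two opposite clear glass faces look along its own +x and -x; its +y and -y sides are opaque grey. Black cap with a thin pale rib across it that runs along x, from clear face to clear face. Origin at the centre of its underside, z up. It starts standing in a quarter of the pan, turned any way.
Not all that is in view belongs to the job. What is shaped like the pan but yellow is not meant.

How it is judged:
By the outcome, as a careful person would: the job done as asked, in the order asked, and still so for the second after the job is handed in, with the robot touching nothing.
Of cell_0, cell_1, cell_2, cell_3 only 2 to 3 are there at a start; the rules pass over those that are not, and their reading is None.
At some moment in a run one of hood may be knocked a few centimetres aside while the robot is not near it.
It also fails if it takes over 210 s, if anything falls off the work surface, if the arm or the gripper's body presses on something with over 40 N, if the wrist force passes 120 N, or if a joint passes its speed limit or range.

## Robot

A 6-joint arm with a two-finger parallel gripper is mounted at the origin on the work surface. World frame = base frame: x ahead of the robot, y to its left, z up, the work surface at z = 0. Lengths are in m, angles in rad, forces in N, time in s.
With the tool pointing down it reaches from about 0.325 to 0.775 m from the base axis. Payload 5.5 kg.
Tool frame: the origin (TCP) lies between the finger pads; the fingertips stand 8 mm ahead of it and the grasp point (between the pads) lies 11 mm behind it (tcp_to_tips is the distance from the TCP to the fingertips, in m); z points along the fingers, y is the line along which they close (so a half turn about z gives the same grasp; the last joint's range is limited). The gripper opens to 88 mm and grips with 3 to 60 N. Pads are 20 mm wide; open, the fingers measure 115 mm over their backs; the gripper's body (75 mm by 178 mm) begins 61 mm behind the grasp point.
Start: joints at [-1.194, 0.091, 1.231, -0, 1.82, -0.057], TCP at [0.252, -0.544, 0.231] pointing down, gripper open.
Joint ranges: [-2.87, 2.87], [-0.86, 2.18], [0.17, 2.46], [-1.51, 4.65], [0.06, 2.69], [-2.65, 2.65]. Speed limits (rad/s): [2.57, 2.57, 3.01, 3.14, 3.14, 3.14].

## Interface

Orientations are given as a unit quaternion [w, x, y, z].
In Python, from bench import * gives the robot as it stands. Calls block until the motion is done:
- move_to(position, orientation): joint-space move of the TCP to a pose.
- move_l(position, speed=0.15, orientation=None): straight line of the TCP; orientation=None keeps the orientation; speed is the mean speed in m/s.
- movej(angles): joint-space move.
- gripper_open() and close(): open the fingers fully, or close them until they stop; the grip force is fixed at half the most.
- hold(seconds).
- inverse_kinematics(position, orientation): joint angles nearest the present ones, or None.
- state(): the state.
- get_image(name): name is "scene" or "top"; returns a dict with "frame" (400x640x3 uint8, blue, green, red), "depth" (400x640 float32, m along the optical axis (not along the pixel's ray), 0 where there is no reading), "camera_matrix" (3x3 intrinsics, pixels), "view" (4x4, takes a point from world to camera coordinates). Camera axes: x right, y up, looking along -z (the intrinsics and any distortion apply to the point x, -y, -z); pixel columns grow to the right and rows downward; lengths in m; the calibration is good to about 2 mm. A picture is of the moment at which its call begins.
A pose or a line that the arm cannot do raises IKError and nothing moves.
- job_done(): hands the job in; it is judged then, once.
The state is a dict: "time": time; "joint_pos": joint angles; "dq": joint speeds; "joint_torque": joint torques, N m; "ee_pos": TCP position; "ee_rot": TCP orientation; "ft_force": force on the tool from outside, world axes, zero at the start; "moment": the same for the moment, N m; "finger_gap": finger opening in m; "finger_force": force on a finger pad.
Only numpy, scipy, OpenCV 4.12 (cv2) and the standard library are available. Lean on these libraries where they do the work, as an engineer would, in place of code of your own. Each camera call takes 0.05 s, during which the arm holds its last target. There are 200 camera calls.

## Working session

There is one attempt and no reset: what is moved stays moved. The work goes in short steps, each a Python script; the robot and the scene stay as the last script left them, time stands still between calls to the robot, and variables do not carry over. Pictures are saved under pics/ and viewed, at most 14 in all, crops included, and the job is handed in when it is done.

```bash
ls; mkdir -p pics; python3 - <<'E'
from bench import *
import cv2
for n in("scene","top"):
    d=get_image(n); cv2.imwrite(f"pics/{n}0.png",d["frame"]); print(n,d["camera_matrix"],d["view"])
    import numpy as np; np.savez(f"pics/{n}0.npz",**{k:d[k] for k in d})
s=state(); print(s["time"],s["ee_pos"],s["ee_rot"],s["finger_gap"],s.keys())
E
```

```text
pics
scene [[444.61691593   0.         316.44611869]
 [  0.         444.61691593 205.4628251 ]
 [  0.           0.           1.        ]] [[-0.72823817  0.68516903  0.01457938  0.33588914]
 [-0.43874687 -0.48245765  0.75811331  0.23972417]
 [ 0.5264697   0.5456904   0.65195985 -1.79557835]
 [ 0.          0.          0.          1.        ]]
top [[464.12596846   0.         319.34727944]
 [  0.         464.12596846 196.29370279]
 [  0.           0.           1.        ]] [[ 1.05929920e-02 -9.99943641e-01  7.09829728e-04  8.16910879e-02]
 [ 9.84183940e-01  1.05515700e-02  1.76835055e-01 -5.99814544e-01]
 [-1.76832579e-01 -1.17460930e-03  9.84240245e-01 -1.21478966e+00]
 [ 0.00000000e+00  0.00000000e+00  0.00000000e+00  1.00000000e+00]]
0.1 [ 0.25209839 -0.54420128  0.2296346 ] [-8.49085166e-04  9.76570211e-01  2.15197304e-01 -1.49411062e-04] 0.08787455892310968 dict_keys(['time', 'joint_pos', 'dq', 'joint_torque', 'ee_pos', 'ee_rot', 'ft_force', 'moment', 'finger_force', 'finger_gap'])
```

View pics/top0.png

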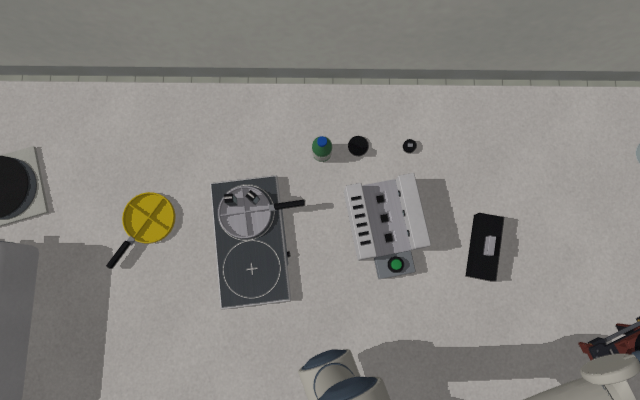

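View pics/scene0.png

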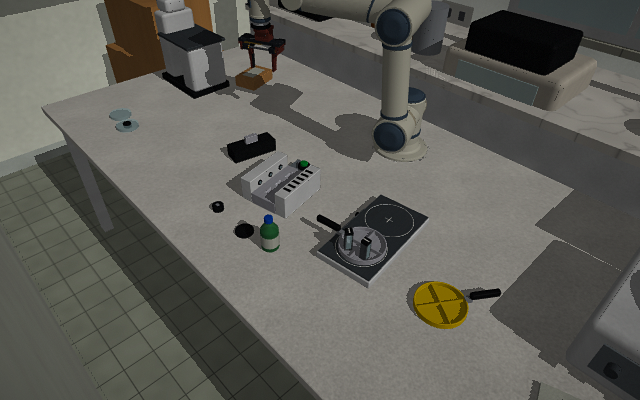

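The top view shows the aluminium pan at (247,211) with its handle ending near (304,203) and two or three cells near (228–255,196). The cross is at (252,269). The photometer is at (387,217), with wells at about (379,198), (384,218) and (389,238) and the green button at (396,265). The hood is at (488,246).

Things that could be mistaken: the yellow pan (149,217) for the aluminium pan (247,211), and the lens cap (358,145) or mount (410,146) for the black hood (488,246). I choose the aluminium pan and the box with the grip bar, and check them in close crops.

```bash
cat > h.py <<'E'
import numpy as np, cv2
from bench import *
def shot(name):
    return get_image(name)
def w2p(d,P):
    P=np.atleast_2d(np.asarray(P,float)); V=d["view"]; c=P@V[:3,:3].T+V[:3,3]
    K=d["camera_matrix"]; return np.c_[K[0,2]+K[0,0]*c[:,0]/-c[:,2], K[1,2]-K[1,1]*c[:,1]/-c[:,2]]
def atz(d,uv,z):
    "pixel -> world point at height z"
    K,V=d["camera_matrix"],d["view"]; R,t=V[:3,:3],V[:3,3]
    r=R.T@np.array([(uv[0]-K[0,2])/K[0,0],-(uv[1]-K[1,2])/K[1,1],-1]); o=-R.T@t
    return o+r*(z-o[2])/r[2]
def cloud(d):
    K,V=d["camera_matrix"],d["view"]; D=d["depth"]; v,u=np.mgrid[:D.shape[0],:D.shape[1]]
    c=np.stack([(u-K[0,2])/K[0,0]*D,-(v-K[1,2])/K[1,1]*D,-D],-1)-V[:3,3]
    return c@V[:3,:3]
def crop(d,u0,v0,u1,v1,f,fn):
    im=cv2.resize(d["frame"][v0:v1,u0:u1],None,fx=f,fy=f,interpolation=cv2.INTER_CUBIC)
    for u in range((u0//10+1)*10,u1,10):
        cv2.line(im,((u-u0)*f,0),((u-u0)*f,4 if u%50 else 12),(0,0,255),1)
    for v in range((v0//10+1)*10,v1,10):
        cv2.line(im,(0,(v-v0)*f),(4 if v%50 else 12,(v-v0)*f),(0,0,255),1)
    cv2.imwrite("pics/"+fn,im)
E
python3 - <<'E'
from h import *
d=dict(np.load("pics/top0.npz")); 
a=d["frame"]
crop(d,205,170,315,310,4,"c_plate.png")
crop(d,340,165,520,290,4,"c_phot.png")
s=dict(np.load("pics/scene0.npz")); crop(s,310,190,430,290,6,"c_scene.png")
C=cloud(d)
for uv in [(252,269),(247,220),(215,240),(283,290),(300,203),(384,218),(396,265),(488,246),(400,200),(420,240),(478,260),(228,197),(250,195)]: print(uv,C[uv[1],uv[0]].round(4))
E
```

```text
(252, 269) [0.4012 0.2683 0.0297]
(247, 220) [0.534  0.2863 0.0342]
(215, 240) [0.4791 0.374  0.0227]
(283, 290) [0.3463 0.1831 0.0288]
(300, 203) [0.5774 0.14   0.0679]
(384, 218) [ 0.5471 -0.0941  0.0082]
(396, 265) [ 0.4152 -0.1174  0.0564]
(488, 246) [ 0.4663 -0.3555  0.0811]
(400, 200) [ 0.5925 -0.1337  0.0446]
(420, 240) [ 0.4795 -0.1762  0.0877]
(478, 260) [ 0.4311 -0.3388  0.0478]
(228, 197) [0.5851 0.3271 0.1053]
(250, 195) [0.5912 0.2699 0.1044]
```

View pics/c_plate.png

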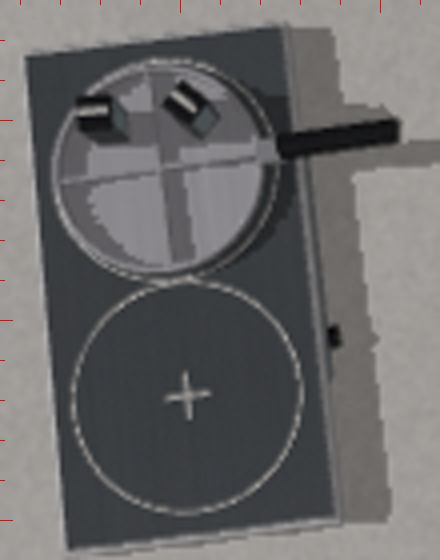

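View pics/c_phot.png

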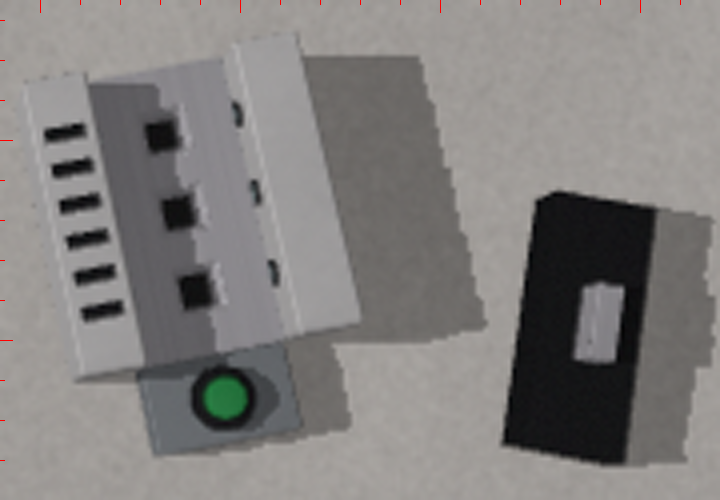

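View pics/c_scene.png

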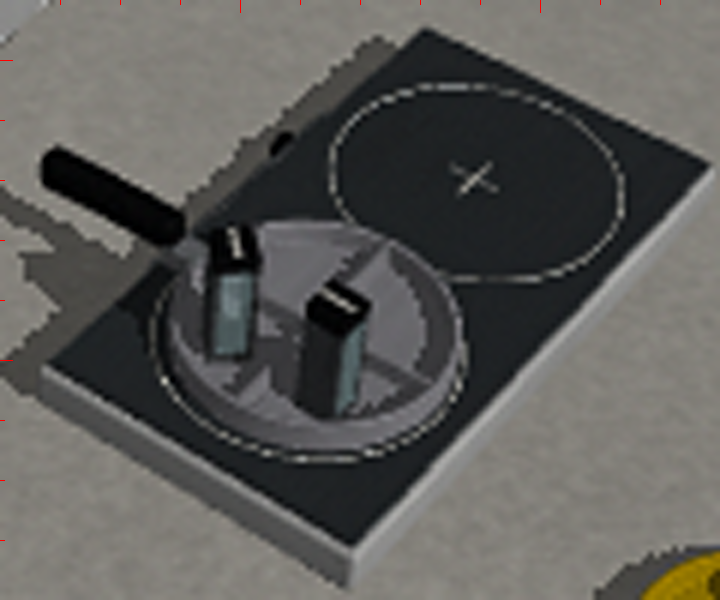

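Two cells are in the pan. Cell A's cap is at about crop (95,112), with its rib roughly horizontal; cell B's cap is at about (183,105), with a diagonal rib. The cross, wells, button and grip bar are all clear. The yellow pan is excluded. Next I compute the poses.

```bash
python3 - <<'E'
from h import *
d=dict(np.load("pics/top0.npz")); C=cloud(d)
P=lambda o,c,z:np.array([atz(d,(o[0]+x/4-.0,o[1]+y/4),z)[:2] for x,y in c])
o=(205,170);q=(340,165)
def ang(v): return np.degrees(np.arctan2(v[1],v[0])).round(2)
pl=P(o,[(25,58),(288,24),(338,520),(68,550)],.03); print("plate",pl.round(4).tolist(),pl.mean(0).round(4),np.linalg.norm(pl-np.roll(pl,-1,0),axis=1).round(3),[ang(a) for a in np.roll(pl,-1,0)-pl])
print("cross",P(o,[(187,395)],.03)); print("pan ctr",P(o,[(165,170)],.046)); 
h=P(o,[(280,146),(400,128)],.066); print("handle",h,ang(h[0]-h[1]))
ph=P(q,[(25,84),(298,33),(361,322),(78,380)],.088); print("phot",ph.mean(0).round(4),np.linalg.norm(ph-np.roll(ph,-1,0),axis=1).round(3),[ang(a) for a in np.roll(ph,-1,0)-ph])
w=P(q,[(162,136),(179,213),(197,292)],.042);print("wells@42",w.round(4).tolist(),ang(w[0]-w[2])); print("w@30",P(q,[(162,136),(179,213),(197,292)],.03).round(4).tolist())
print("button",P(q,[(226,397)],.056))
def rect(z0,z1,xy0,xy1):
    m=(C[...,2]>z0)&(C[...,2]<z1)&np.all(C[...,:2]>xy0,-1)&np.all(C[...,:2]<xy1,-1)
    r=cv2.minAreaRect((C[m][:,:2]*1000).astype(np.float32)); return m.sum(),np.round(r[0],1),np.round(r[1],1),round(r[2],2),C[m][:,2].mean().round(4)
print("phot",rect(.082,.095,(.4,-.28),(.7,0)))
print("hood48",rect(.042,.054,(.3,-.5),(.62,-.25))); print("bar",rect(.07,.09,(.3,-.5),(.62,-.25)))
print("A",rect(.095,.115,(.5,.305),(.7,.36)),"B",rect(.095,.115,(.5,.23),(.7,.3)))
print("plate",rect(.024,.036,(.25,.1),(.75,.45)));print("handle",rect(.058,.075,(.5,.05),(.7,.185)))
print("button",rect(.052,.062,(.37,-.16),(.45,-.08)))
E
```

```text
plate [[0.6334, 0.3907], [0.6597, 0.2075], [0.3203, 0.165], [0.2988, 0.3447]] [0.4781 0.277 ] [0.185 0.342 0.181 0.338] [np.float64(-81.83), np.float64(-172.86), np.float64(96.81), np.float64(7.83)]
cross [[0.40184859 0.26900648]]
pan ctr [[0.55313344 0.28724936]]
handle [[0.56743427 0.20723763]
 [0.58058913 0.12661762]] 99.27
phot [ 0.5427 -0.0925] [0.187 0.196 0.189 0.198] [np.float64(-78.62), np.float64(-169.39), np.float64(102.06), np.float64(9.99)]
wells@42 [[0.5952, -0.0804], [0.5419, -0.0914], [0.488, -0.1028]] 11.79
w@30 [[0.5973, -0.082], [0.5435, -0.0931], [0.4891, -0.1046]]
button [[ 0.41718656 -0.11887168]]
phot (np.int64(2362), array([544.8, -92.1]), array([199.2, 190.6]), 11.61, np.float64(0.0881))
hood48 (np.int64(1484), array([ 468.6, -365.7]), array([ 70.8, 175.8]), 79.63, np.float64(0.0481))
bar (np.int64(146), array([ 468.7, -365.1]), array([18.7, 50.2]), 77.75, np.float64(0.0777))
A (np.int64(78), array([583.1, 327. ]), array([22.9, 22.2]), 4.61, np.float64(0.1038)) B (np.int64(76), array([590.9, 267.8]), array([22.5, 21.8]), 52.46, np.float64(0.1034))
plate (np.int64(7338), array([508.7, 226.6]), array([393. , 302.4]), 7.58, np.float64(0.0305))
handle (np.int64(129), array([577.2, 156.3]), array([16.3, 55.7]), 8.24, np.float64(0.0655))
button (np.int64(85), array([ 416.2, -116.6]), array([27.7, 28.4]), 32.94, np.float64(0.0571))
```

```bash
cat >> h.py <<'E'
from scipy.optimize import least_squares
def circ(p,r0=None,n=6):
    p=np.asarray(p); c=np.r_[p.mean(0),r0 or .07]
    for _ in range(n):
        f=lambda c:np.hypot(*(p-c[:2]).T)-(r0 or c[2])
        c=least_squares(f,c,loss="soft_l1",f_scale=.001).x
    return c,np.abs(f(c))
def rimfit(C,c0):
    "pan rim top (z=.048) outer circle centre from the cloud"
    m=(abs(C[...,2]-.048)<.004)&(np.hypot(C[...,0]-c0[0],C[...,1]-c0[1])<.085)&(np.hypot(C[...,0]-c0[0],C[...,1]-c0[1])>.06)
    return circ(C[m][:,:2])[0],m.sum()
def rect(C,z0,z1,xy0,xy1):
    m=(C[...,2]>z0)&(C[...,2]<z1)&np.all(C[...,:2]>xy0,-1)&np.all(C[...,:2]<xy1,-1)
    r=cv2.minAreaRect((C[m][:,:2]*1000).astype(np.float32)); return int(m.sum()),np.round(r[0],1),np.round(r[1],1),round(r[2],2)
def ringfit(d,C,c0,R,w=.008):
    "painted ring: bright pixels on the plate near radius R of c0, projected to z=.03"
    g=d["frame"].mean(-1); rr=np.hypot(C[...,0]-c0[0],C[...,1]-c0[1])
    m=(abs(C[...,2]-.03)<.004)&(abs(rr-R)<w)&(g>95)
    p=np.array([atz(d,(u,v),.03)[:2] for v,u in np.argwhere(m)])
    return circ(p,R)[0],int(m.sum())
def down(p,phi):
    "pose with gripper y along world angle phi (deg, mod 180), least turn of the last joint"
    best=None
    for k in(0,180):
        a=np.radians(phi+k); y=np.array([np.cos(a),np.sin(a),0]);z=np.array([0,0,-1.]);x=np.cross(y,z)
        from scipy.spatial.transform import Rotation as Ro
        q=Ro.from_matrix(np.c_[x,y,z]).as_quat()[[3,0,1,2]]
        j=inverse_kinematics(list(p),list(q))
        if j is not None and (best is None or abs(j[5])<best[0]): best=(abs(j[5]),list(q))
    return best[1]
E
python3 - <<'E'
from h import *
d=dict(np.load("pics/top0.npz")); C=cloud(d)
print("rim",rimfit(C,(.555,.287)))
r,n=ringfit(d,C,(.4018,.269),.0765);print("rest",r,n)
e=r[:2]+.156*np.array([np.cos(np.radians(7.5)),np.sin(np.radians(7.5))]);print("hot guess",e,ringfit(d,C,e,.077,.012))
print("handle",rect(C,.058,.075,(.5,.05),(.7,.22)))
g=np.hypot(C[...,0]-.4165,C[...,1]+.1175); m=(g>.0155)&(g<.019); print("ring heights",np.sort(C[m][:,2]).round(3)[::6])
# cap ribs
for n,c in(("A",(.583,.327)),("B",(.591,.268))):
    m=(C[...,2]>.098)&(np.hypot(C[...,0]-c[0],C[...,1]-c[1])<.016)&(d["frame"].mean(-1)>70)
    p=C[m][:,:2]; u=np.linalg.svd(p-p.mean(0))[2][0]; print(n,m.sum(),p.mean(0),np.degrees(np.arctan2(u[1],u[0]))%180)
E
```

```text
rim (array([0.55537186, 0.29236271, 0.06974933]), np.int64(251))
rest [0.40254948 0.27038936 0.0765    ] 169
hot guess [0.55721488 0.29075144] (array([0.55656281, 0.29089895, 0.077     ]), 108)
handle (191, array([574.9, 169.7]), array([16.4, 83. ]), 8.91)
ring heights [0.043 0.045 0.046 0.047 0.048 0.049 0.05  0.051 0.053]
A 20 [0.58468531 0.32743935] 93.38638340324066
B 18 [0.59255576 0.26769039] 57.499280515821766
```

```bash
python3 - <<'E'
from h import *
p=np.array([.5749,.1697,.20]); q=down(p,8.9)
move_to(list(p),q); p[2]=.045; move_l(list(p),.12); print(state()["ft_force"])
close(); s=state(); print(s["finger_gap"],s["ft_force"],s["ee_pos"])
t=np.array(s["ee_pos"])+[-.1529,-.022,0]
move_l(list(t),.05); hold(.3); s=state(); print(s["finger_gap"],s["ft_force"],s["ee_pos"],s["time"])
d=shot("top"); np.savez("pics/top1.npz",**d); C=cloud(d); crop(d,205,170,315,310,4,"c1.png")
print(rimfit(C,(.4025,.2704)),ringfit(d,C,(.4025,.2704),.0765,.006))
E
```

```text
[ 0.19329258  0.20031471 -0.44403911]
0.01589855248632007 [-0.30263953 -0.70939719  0.90323636] [0.57479905 0.16966207 0.04498646]
0.015764242736221342 [ 2.74733957  0.33675574 -3.35712843] [0.42194246 0.14768022 0.04498487] 8.95
(array([0.40445054, 0.27127484, 0.06933129]), np.int64(153)) (array([0.40319324, 0.27103592, 0.0765    ]), 96)
```

View pics/c1.png

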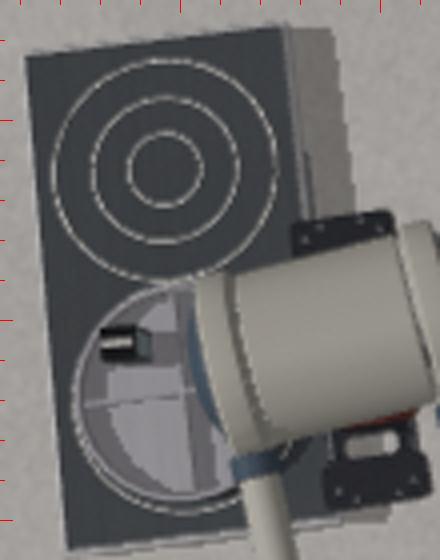

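The pan now sits within the single ring, with its left rim at about crop (78,400), and cell A is upright at (120,343). The arm hides the rest, so I release, back away and measure again.

```bash
python3 - <<'E'
from h import *
gripper_open(); e=np.array(state()["ee_pos"]); move_l(list(e+[0,0,.14]),.15)
p=[.45,-.15,.3]; move_to(p,down(p,20))
d=shot("top"); np.savez("pics/top2.npz",**d); C=cloud(d); crop(d,205,170,315,310,4,"c2.png")
s=shot("scene"); np.savez("pics/scene2.npz",**s); S=cloud(s)
c=(.4025,.2704)
print("rim top",rimfit(C,c),"rim scene",rimfit(S,c));print("rest",ringfit(d,C,c,.0765,.006))
for R in(.0765,.05,.0255): print("hot",R,ringfit(d,C,(.5566,.2908),R,.006))
print("rest scene",ringfit(s,S,c,.0765,.006))
print("handle",rect(C,.058,.075,(.35,.05),(.5,.2)))
print("A",rect(C,.095,.115,(.35,.285),(.55,.36)),"B",rect(C,.095,.115,(.35,.2),(.55,.275)))
E
```

```text
rim top (array([0.40474465, 0.27064688, 0.0696956 ]), np.int64(254)) rim scene (array([0.40558196, 0.27321502, 0.0698328 ]), np.int64(190))
rest (array([0.40297328, 0.27092506, 0.0765    ]), 115)
hot 0.0765 (array([0.55666937, 0.29128724, 0.0765    ]), 167)
hot 0.05 (array([0.55695619, 0.29111412, 0.05      ]), 110)
hot 0.0255 (array([0.5570531 , 0.29113909, 0.0255    ]), 48)
rest scene (array([0.39703847, 0.27061554, 0.0765    ]), 34)
handle (193, array([422.9, 146.8]), array([16. , 82.9]), 8.41)
A (79, array([433.6, 305.3]), array([22.1, 21.9]), 7.23) B (79, array([439.7, 245.5]), array([22.3, 21.7]), 49.45)
```

View pics/c2.png

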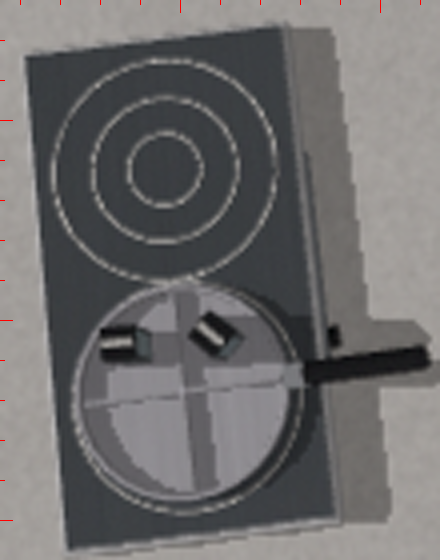

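Both cells are upright in the pan and the pan sits concentric within the ring to about 2 mm. The cell caps are at crop (122,343) and (213,333). Next I transfer the cells.

```bash
cat >> h.py <<'E'
PH=np.array([.5445,-.0918]); PY=11.6; ux=np.array([np.cos(np.radians(PY)),np.sin(np.radians(PY))])
def pick(xy,phi,z=.083):
    p=[*xy,.22]; move_to(p,down(p,phi)); move_l([*xy,z],.12); close(); s=state(); print("grip",s["finger_gap"],s["finger_force"])
    move_l([*xy,.24],.15)
def insert(k):
    xy=PH+(k-1)*.055*ux; p=[*xy,.24]; move_to(p,down(p,PY)); f0=np.array(state()["ft_force"])
    move_l([*xy,.096],.12); z=.096; off=np.zeros(2)
    while z>.0605:
        z=max(z-.003,.060); move_l([*(xy+off),z],.03); f=np.array(state()["ft_force"])-f0
        if np.hypot(*f[:2])>3: off+=.0006*f[:2]/np.hypot(*f[:2])
        if f[2]>15: print("blocked",z,f); return False
    print("in",k,"off",off,"f",f,"gap",state()["finger_gap"]); return True
E
python3 - <<'E'
from h import *
pick((.4397,.2455),-40); 
if insert(2):
    gripper_open(); e=state()["ee_pos"]; move_l([e[0],e[1],.24],.15)
    p=[.4336,.3053,.22]; move_to(p,down(p,6))
    d=shot("top"); np.savez("pics/top3.npz",**d); C=cloud(d)
    xy=PH+.055*ux; print(rect(C,.07,.087,xy-.02,xy+.02),"top z",C[(np.hypot(*(C[...,:2]-xy).transpose(2,0,1))<.008)][:,2].mean())
print(state()["time"])
E
```

```text
grip 0.022188912492433235 29.999805092811584
in 2 off [0. 0.] f [ 0.77106101  0.37817357 -0.15998121] gap 0.021952374967377005
(76, array([598.6, -80.6]), array([22.5, 21.7]), 12.24) top z 0.08027398628585335
27.525
```

Cell B is fully down: its top is at 0.080 and its yaw is 12°. Cell A is next.

```bash
python3 - <<'E'
from h import *
pick((.4336,.3053),6)
if insert(0):
    gripper_open(); e=state()["ee_pos"]; move_l([e[0],e[1],.24],.15)
    p=[.45,.10,.3]; move_to(p,down(p,20))
    d=shot("top"); np.savez("pics/top4.npz",**d); C=cloud(d); crop(d,340,165,520,290,4,"c4.png")
    for k in(0,2):
        xy=PH+(k-1)*.055*ux; print(rect(C,.07,.087,xy-.02,xy+.02),"top z",C[(np.hypot(*(C[...,:2]-xy).transpose(2,0,1))<.008)][:,2].mean())
    print("hood",rect(C,.042,.054,(.3,-.5),(.62,-.25)),rect(C,.07,.09,(.3,-.5),(.62,-.25)))
    print("btn",rect(C,.052,.062,(.37,-.16),(.45,-.08)),"handle",rect(C,.058,.075,(.35,.05),(.5,.2)),rimfit(C,(.403,.271)))
print(state()["time"])
E
```

```text
grip 0.021918590802914407 29.99979704618454
in 0 off [0. 0.] f [-0.53197227  0.00520815  0.14772043] gap 0.022211818057264108
(75, array([ 491.5, -102.4]), array([21.6, 22.9]), 11.26) top z 0.08068800643139547
(73, array([598.9, -81.1]), array([22.1, 22.4]), 12.26) top z 0.08008166981809123
hood (1473, array([ 482.1, -408. ]), array([ 71.3, 175.5]), 79.66) (149, array([ 481.8, -407.5]), array([20.7, 50. ]), 81.54)
btn (88, array([ 417.4, -117.6]), array([26.9, 26.6]), 22.25) handle (78, array([422.6, 148.3]), array([15.7, 35.9]), 8.54) (array([0.4045937 , 0.27110561, 0.06941875]), np.int64(192))
40.5417
```

View pics/c4.png

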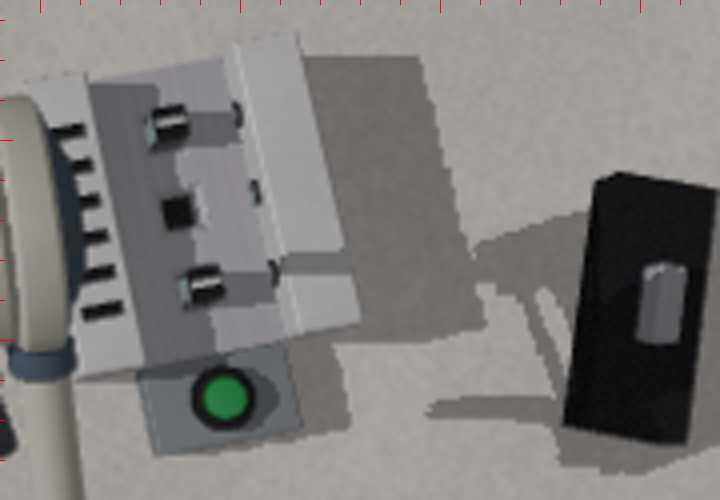

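Both cells are fully seated at crop (170,125) and (205,285), with the ribs along the light path. The hood has been knocked to a new spot, with its grip bar now at crop (661,303), and I measured it again. Next I set the hood.

```bash
python3 - <<'E'
from h import *
xy=(.482,-.4078); p=[*xy,.2]; move_to(p,down(p,79.7)); 
d=shot("top"); C=cloud(d)   # still there?
print("hood",rect(C,.042,.054,(.3,-.55),(.62,-.25)))
move_l([*xy,.060],.12); print(state()["ft_force"]); close(); s=state(); print("grip",s["finger_gap"],s["finger_force"])
move_l([*xy,.22],.15); f0=np.array(state()["ft_force"])
t=[*PH,.22]; move_to(t,down(t,101.6)); move_l([*PH,.12],.1)
z=.12
while z>.1025:
    z-=.0025; move_l([*PH,z],.03); f=np.array(state()["ft_force"])-f0
    if f[2]>6 or np.hypot(*f[:2])>8: print("contact",z,f); break
print(z,f,state()["finger_gap"],f0)
if z<.105:
    gripper_open(); move_l([*PH,.24],.15); p=[.45,.10,.3]; move_to(p,down(p,20))
    d=shot("top"); np.savez("pics/top5.npz",**d); C=cloud(d); crop(d,340,165,520,290,4,"c5.png")
    print("hood",rect(C,.0885,.096,(.4,-.2),(.68,0)),"bar",rect(C,.11,.13,(.4,-.2),(.68,0)))
    m=np.hypot(C[...,0]-PH[0],C[...,1]-PH[1])<.03; print(np.median(C[m][:,2]), C[m][:,2].max())
print(state()["time"])
E
```

```text
hood (1117, array([ 482.2, -407.6]), array([ 70.4, 175.3]), 80.09)
[-0.70106675 -0.26823572 -0.02206983]
grip 0.01782010517584576 29.998115301132202
0.10249999999999998 [ 1.01075279 -0.33607971 -0.02568417] 0.018123080508972114 [-0.74248161 -0.45582882 -2.84213798]
hood (2128, array([544.9, -92. ]), array([198.3, 187.1]), 11.05) bar (145, array([543.9, -92.4]), array([50.1, 19. ]), 13.57)
0.09313415113111326 0.12547122375051867
53.6917
```

View pics/c5.png

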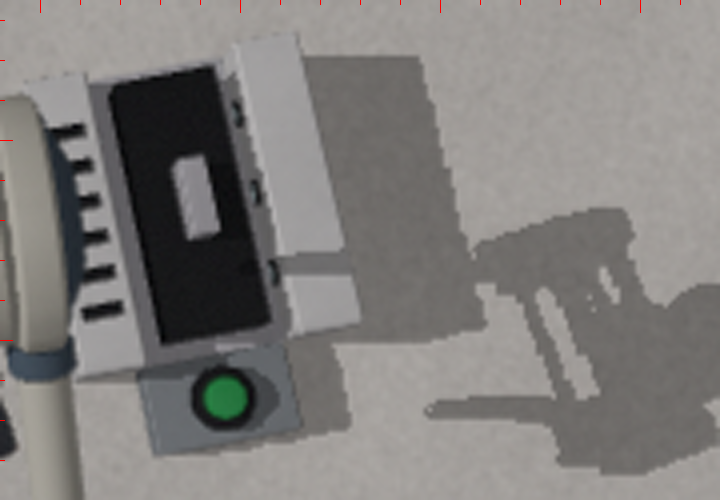

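The hood is squarely between the housings, with its bar at crop (196,197). I check that it lies flat.

```bash
python3 - <<'E'
from h import *
d=dict(np.load("pics/top5.npz")); C=cloud(d)
uy=np.array([-ux[1],ux[0]]); r=C[...,:2]-PH; a=r@ux; b=r@uy
for A in(-.075,-.05,.05,.075):
  for B in(-.022,.022):
    m=(abs(a-A)<.01)&(abs(b-B)<.008)&(C[...,2]>.06); print(A,B,m.sum(),np.median(C[m][:,2]).round(4))
m=(abs(a)<.022)&(abs(b)<.006); print("bar",np.median(C[m][:,2]))
m=(d["frame"].mean(-1)<45)&(C[...,2]>.08)&(abs(a)<.1)&(abs(b)<.045); p=(C[m][:,:2]*1000).astype(np.float32); print(cv2.minAreaRect(p),m.sum())
E
```

```text
-0.075 -0.022 48 0.0907
-0.075 0.022 48 0.0905
-0.05 -0.022 45 0.0907
-0.05 0.022 45 0.0903
0.05 -0.022 45 0.0904
0.05 0.022 46 0.0899
0.075 -0.022 45 0.0908
0.075 0.022 46 0.0904
bar 0.11978193808697396
((543.397705078125, -92.17599487304688), (173.8385009765625, 67.97351837158203), 11.66421127319336) 1499
```

The hood is flat and centred to 1.5 mm, with yaw 11.7°. Next I press the button and then return the pan.

```bash
python3 - <<'E'
from h import *
b=(.4168,-.1173); close(); p=[*b,.2]; move_to(p,down(p,101.6)); f0=np.array(state()["ft_force"])
move_l([*b,.070],.1); z=.070; zc=None
while z>.052:
    z-=.001; move_l([*b,z],.03); f=np.array(state()["ft_force"])-f0
    if f[2]>.5: print(round(z-.008,4),f.round(2))
    if f[2]>12: break
hold(.3); print("hold",state()["ft_force"]-f0, state()["ee_pos"])
move_l([*b,.2],.1); gripper_open()
p=[.4229,.1468,.20]; move_to(p,down(p,8.6)); move_l([*p[:2],.045],.12); close(); s=state(); print(s["finger_gap"],s["ee_pos"])
# pan centre (.4040,.2709) -> hot mark (.5572,.2911)
e=np.array(s["ee_pos"]); move_l(list(e+[.1532,.0202,0]),.06); hold(.3); print(state()["finger_gap"],state()["ft_force"])
gripper_open(); e=np.array(state()["ee_pos"]); move_l(list(e+[0,0,.16]),.15)
p=[.40,-.30,.3]; move_to(p,down(p,20))
d=shot("top"); np.savez("pics/top6.npz",**d); C=cloud(d); crop(d,200,130,440,310,3,"c6.png")
print("rim",rimfit(C,(.557,.291)),"handle",rect(C,.058,.075,(.5,.05),(.7,.22)),"hot",ringfit(d,C,(.557,.291),.0765,.006),state()["time"])
E
```

```text
0.058 [-0.16  0.29  0.6 ]
0.057 [ 0.47 -0.18  3.07]
0.056 [ 0.04 -0.36  2.92]
0.055 [-0.08  0.28  2.87]
0.054 [-0.71 -0.    2.74]
0.053 [-0.2  -0.39  3.37]
0.052 [0.53 0.78 4.78]
0.051 [-3.11  0.73  9.73]
0.05 [-5.09  1.55 14.93]
hold [-5.65566359  1.0671645  14.62538894] [ 0.41704245 -0.1173802   0.06010016]
0.01574326392478955 [0.42281266 0.14677558 0.0449618 ]
0.015740664164446035 [-6.11017537 -0.26087273  4.59822795]
rim (array([0.55486676, 0.29090307, 0.0696564 ]), np.int64(253)) handle (185, array([575.8, 168.5]), array([17. , 84.9]), 9.01) hot (array([0.55642173, 0.29139084, 0.0765    ]), 118) 74.7333
```

View pics/c6.png

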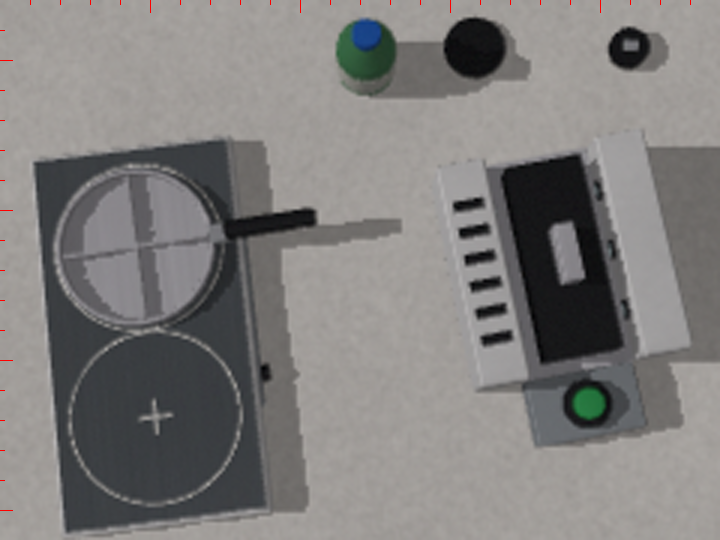

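The pan is back centred on the heating rings to about 2 mm (crop 138,247). The hood is in place, the bench items are untouched, and the button reached its stop after 6 mm of travel at 15 N.

```bash
python3 -c "
from bench import *
print(job_done())"
```

```text
the job is handed in; nothing more can be done
None
```

I finished every step and handed the job in at about 75 s of robot time: both cells seated in wells 0 and 2, the hood flat over the wells, the button pressed to its stop, and the empty pan back on the heating rings to within about 2 mm.

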